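# Clear the stray vial and restart the vial feed

### The job

A vial has come off the belt and lies loose on the steel pick plate at the end of the vial conveyor: lay it flat in the empty metal reject tray, gently, because it is glass. Then restart the feed: pull the black mushroom knob on the sloped start station straight out until it snaps over, and let go, so that it stays out. Leave the bottle, vial, jar and suction head that stand behind the tray and the station where they are.

Things in the scene. Friction and masses are not known exactly. Their poses are not given: they have to be found in the camera images.
- vial_center (a point): The stray vial: amber glass tube 30 mm in diameter with a narrower white cap (24 mm in diameter, 30 mm long), 132 mm long over all, about 90 g, lying level on the pick plate. This point is on its axis, half-way along, 15 mm above what it lies on; its x axis runs along the vial towards the cap.
- vial: The same stray vial; origin on its underside (15 mm below its axis as it starts), same axes.
- conveyor: Pocket conveyor, fixed: blue belt with vials between white guide rails (highest parts 136 mm above the table). At its end the bare steel pick plate, 200 mm (x) by 180 mm (y), top 60 mm above the table, a 5 mm lip along its -y edge. Origin on the table (z = 0) under the plate's centre; the belt and rails begin 95 mm from it and run on to 460 mm in +y.
- tray: Reject tray, fixed: open aluminium tray 220 mm (x) by 170 mm (y) outside, walls 4 mm thick and 45 mm high, inner floor 4 mm above the table. Empty at the start. Origin at the centre of its underside, on the table.
- station: Start station, fixed: grey sloped enclosure 170 mm (x) by 142 mm (y); its panel rises at 20 degrees from 54 mm above the table at its -x edge to 112 mm at its +x edge. On it the mushroom knob and, in a row along the high edge, three small fittings up to 18 mm high. Origin at the centre of its underside. Tray and station change places from start to start.
- knob_grip (a point): Black push-pull mushroom knob on the start station: domed round head, its rim 50 mm in diameter and 12 mm high, on a thin stem. This point is on its axis at the rim's mid-height, 34 mm above the panel when in; the dome ends 14.5 mm farther out. z axis: outward along the knob's axis, the way to pull, 20 degrees from vertical, leaning to the station's -x. No other fitting within 65 mm of the axis.
- start_knob (a joint): Travel of the mushroom knob along its axis, in m: 0 = pushed in (off, as it starts), 0.0115 = out (on), where it rests by itself; end stop 0.0145. An over-centre spring resists with up to about 9 N over the first half; let go before 0.0055 it springs back in, beyond that it snaps out and stays out.
- wash_bottle: Bystander, loose: white plastic wash bottle, 64 mm wide and 160 mm tall, standing.
- jar: Bystander, loose: squat amber jar with a black lid, 72 mm wide and 85 mm tall, standing.
- standing_vial: Bystander, loose: another amber vial with white cap, 30 mm wide and 132 mm tall, standing upright behind the tray and the start station; not the stray one.
- pick_head: Bystander, loose: spare white suction head with a steel stem, 90 mm wide and 80 mm tall.
Things that resemble listed ones, but are neither listed nor needed, are in the scene too. Leave any pink look-alike of the vial alone. Several things have the shape of the station; the one meant has the colours described above.

How it is judged:
By the outcome, as a careful person would: the job done as asked, in the order asked, and still so for the second after the job is handed in, with the robot touching nothing.
It also fails if it takes over 48 s, if anything falls off the work surface, if the arm or the gripper's body presses on something with over 40 N, if the wrist force passes 120 N, or if a joint passes its speed limit or range.

### The arm

A 6-joint arm with a two-finger parallel gripper is mounted at the origin on the work surface. World frame = base frame: x ahead of the robot, y to its left, z up, the work surface at z = 0. Lengths are in m, angles in rad, forces in N, time in s.
With the tool pointing down it reaches from about 0.35 to 0.775 m from the base axis. Payload 5.5 kg.
Tool frame: the origin (TCP) lies on the centre line of the jaws, within the pads' length; the fingertips stand 8 mm ahead of it and the grasp point (between the pads) lies 11 mm behind it; z points along the fingers, y is the direction in which the jaws open and shut (so a half turn about z gives the same grasp; the last joint's range is limited). The gripper opens to 85 mm and grips with 20 to 120 N. Pads are 22 mm wide; open, the fingers measure 114 mm over their backs; the gripper's body (76 mm by 85 mm) begins 54 mm behind the grasp point. The pads swing forward as they close: fully open they stand 13 mm farther back than shut.
Start: joints at [-1.391, 0.313, 0.046, 1.304, 0, 1.431], TCP at [0.181, -0.546, 0.239] pointing down, gripper open.
Joint ranges: [-2.76, 2.76], [-0.86, 1.69], [-1.03, 1.26], [-2.2, 2.34], [-1.47, 1.5], [-3.14, 3.14]. Speed limits (rad/s): [2.57, 2.57, 3.14, 3.14, 3.14, 3.14].

### API

Orientations are given as a unit quaternion [w, x, y, z].
In Python, from workcell import env gives the robot as it stands. The module is installed in compiled form; this text tells all that it offers.
- The arm moves only by the tool play_rows, never from a script. Its argument "steps" is a list of rows, each an object with "claw": the closure in counts, from 0 (fully open) to 255 (shut); "dp": the shift along the tool's x, y, z in m, a list of three; "angular": the turn, a rotation vector about the tool's x, y, z in degrees, a list of three. In form: [{"claw": claw, "dp": [dx, dy, dz], "angular": [wx, wy, wz]}, ...]. A call has exactly 8 rows; each row shifts and turns the commanded pose from where the row before left it, along the tool's axes as they then stand; what a row does not reach is not made up. A row lasts 1/12 s, in which the tool goes at most 41.7 mm and 7.16 degrees, less where a joint would pass 70% of its speed; a pose out of reach is approached as far as the arm can. A call is refused whole if a number of a shift passes 0.0417 or a number of a turn 7.16, either way. A call with a gripper value outside its range is refused whole. The fingers move at their own pace and stop on an object; "force" is the grip in N (left out, the last holds). Time passes only in rows, so rows that do not move let the fingers close, or fill a call up. It gives the time, the measured TCP pose, the force and the opening at its end, in the units of the state.
- env.get_state(): the state, without advancing time (a new reading comes with each control period).
- env.read_camera(name): name is "side" or "top"; returns (picture, depth): 420x560x3 uint8, red, green, blue; 420x560 float32, m along the optical axis (not along the pixel's ray), 0 where there is no reading.
- env.calibration(name): a dict with "fx", "fy", "cx", "cy" (pixels), "k1" (the pictures are not rectified: a ray, as slopes to the right and down, at radius r is drawn at 1 + k1 r^2 times it, then the intrinsics apply), "world_from_camera" (4x4, takes a point from camera to world coordinates). Camera axes: x right, y down, z forward; pixel columns grow to the right and rows downward; lengths in m; the calibration is good to about 2 mm. A picture is of the moment at which its call begins. calibration takes no time and is no camera call.
- env.hand_in(): hands the job in, once; it reports no verdict.
The state is a dict: "clock": time; "joint_pos": joint angles; "qvel": joint speeds; "tau": joint torques, N m; "tcp_pos": TCP position; "orientation": TCP orientation; "wrist_force": force on the tool from outside, world axes, zero at the start; "ft_torque": the same for the moment, N m; "finger_gap": finger opening in m.
Only numpy, scipy, OpenCV 4.12 (cv2) and the standard library are available. Lean on these libraries where they do the work, as an engineer would, in place of code of your own. Each camera call takes 0.05 s, during which the arm holds its last target. There are 200 camera calls.

## Working session

There is one attempt and no reset: what is moved stays moved. The work goes in short steps, Python scripts to look and compute and a tool call to move; the robot and the scene stay as the last step left them, time stands still between calls to the robot, and variables do not carry over. Pictures are saved under pics/ and viewed, about 8 in all and at most 12, crops included, and the job is handed in when it is done.

Besides the shell and the picture viewer there is one more tool, called after "Request:" in YAML: its name, and indented under it one key for each argument. play_rows: Moves the arm, as the interface text tells. Its arguments: {"type":"object","properties":{"steps":{"type":"array","items":{"type":"object","properties":{"claw":{"type":"number"},"dp":{"type":"array","items":{"type":"number"}},"angular":{"type":"array","items":{"type":"number"}}}}},"force":{"type":"number"}},"required":["steps"]}

```bash
mkdir -p pics
cat > h.py <<'E'
import numpy as np, cv2
from workcell import env
def snap(n):
    p,d=env.read_camera(n); np.savez(f'{n}.npz',p=p,d=d); return p,d
def load(n):
    z=np.load(f'{n}.npz'); return z['p'],z['d']
def cloud(n,d):
    c=env.calibration(n); K=np.array([[c['fx'],0,c['cx']],[0,c['fy'],c['cy']],[0,0,1.]])
    v,u=np.mgrid[:d.shape[0],:d.shape[1]]
    uv=np.stack([u,v],-1).reshape(-1,1,2).astype(float)
    s=cv2.undistortPoints(uv,K,np.array([c['k1'],0,0,0.])).reshape(d.shape+(2,))
    P=np.concatenate([s*d[...,None],d[...,None]],-1)
    T=np.array(c['world_from_camera']); W=P@T[:3,:3].T+T[:3,3]; W[d<=0]=np.nan
    return W
E
python3 - <<'E'
from h import *
for n in('top','side'):
    p,d=snap(n); cv2.imwrite(f'pics/{n}0.png',p[...,::-1])
    print(n,np.array(env.calibration(n)['world_from_camera']).round(3).tolist())
print(env.get_state())
E
```

```text
top [[-0.009, -0.996, 0.089, 0.448], [-1.0, 0.007, -0.019, 0.011], [0.018, -0.089, -0.996, 1.438], [0.0, 0.0, 0.0, 1.0]]
side [[-0.837, -0.264, 0.479, 0.057], [-0.547, 0.408, -0.731, 0.753], [-0.002, -0.874, -0.486, 0.614], [0.0, 0.0, 0.0, 1.0]]
{'clock': 0.1, 'joint_pos': array([-1.39058752e+00,  3.13913763e-01,  4.50921735e-02,  1.30363328e+00,
        2.46363340e-05,  1.43121752e+00]), 'qvel': array([ 0.00033147, -0.00174685,  0.00203   ,  0.00023056,  0.00134917,
        0.00060103]), 'tau': array([ 1.83821881e-03, -4.81724989e+01,  2.99244350e+01,  1.27706467e-02,
       -1.70191734e-04,  9.65637469e-06]), 'tcp_pos': array([ 0.18068671, -0.54539305,  0.23850445]), 'orientation': array([-8.29349131e-04,  9.87243859e-01,  1.59213301e-01, -4.52984152e-06]), 'wrist_force': array([ 0.40242571,  0.17652637, -0.16651356]), 'ft_torque': array([ 0.02610152,  0.0077325 , -0.04125406]), 'finger_gap': 0.08505536180931597}
```

View pics/top0.png

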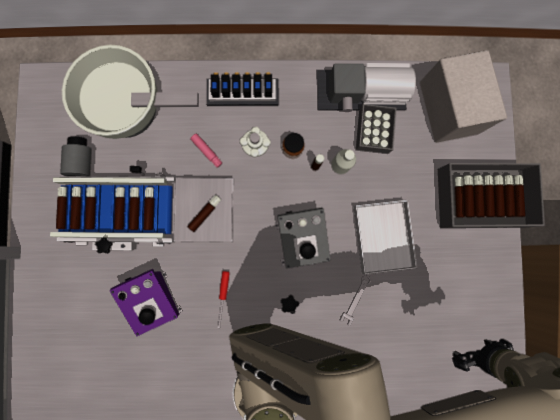

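View pics/side0.png

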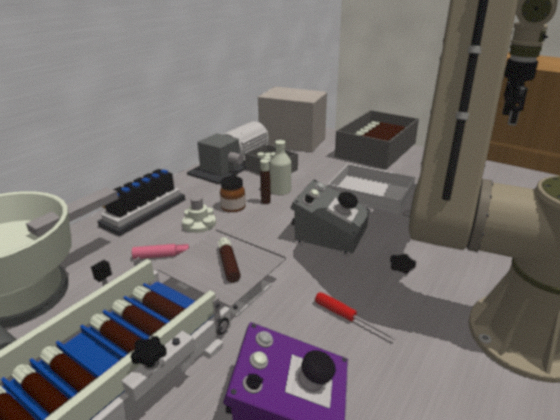

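The top view shows:
- **Vial candidates:** the stray amber vial on the plate at (204,213), the pink look-alike at (206,150), belt vials at (60–150,207) and the standing vial at (317,161). I choose (204,213).
- **Stations:** grey at (302,236), which I choose, and purple at (145,302), a decoy.
- **Trays:** the empty aluminium one at (384,236), which I choose, and a full dark box at (490,195).

Next I measure them and check a close crop.

Run:
```python
from h import *
p,d=load('top'); W=cloud('top',d)
def win(u0,u1,v0,v1): return W[v0:v1,u0:u1].reshape(-1,3), p[v0:v1,u0:u1].reshape(-1,3).astype(int)
# vial
P,C=win(178,232,182,240); m=(P[:,2]>.071)&(P[:,2]<.1); 
V=P[m];print('plate z',np.nanmedian(P[:,2]),'vial n',m.sum(),'zmax',np.nanpercentile(V[:,2],95))
xy=V[:,:2].astype(np.float32); r=cv2.minAreaRect(xy); b=cv2.boxPoints(r); print('rect',r,b.round(3).tolist())
white=C[m].min(1)>110; print('cap',white.sum(),V[white].mean(0),'amber',V[~white].mean(0))
# plate
m=(abs(P[:,2]-.06)<.006); print('plate ext',P[m].min(0),P[m].max(0))
# tray
P,C=win(345,425,190,285); m=(P[:,2]>.036)&(P[:,2]<.056); r=cv2.minAreaRect(P[m][:,:2].astype(np.float32)); print('tray',r,m.sum(),'floor',np.nanmedian(P[:,2]))
# station
P,C=win(268,335,195,275); m=(P[:,2]>.045)&(P[:,2]<.2); r=cv2.minAreaRect(P[m][:,:2].astype(np.float32)); print('station',r)
P,C=win(290,325,232,266); m=(C.max(1)<60)&(P[:,2]>.095); Q=P[m]; print('knob',m.sum(),cv2.minEnclosingCircle(Q[:,:2].astype(np.float32)),Q.mean(0),'zmax',np.percentile(Q[:,2],[5,50,99]))
for u,v in[(302,236),(285,260),(318,260),(285,215),(320,212),(307,250),(384,236),(317,161),(345,160),(292,145),(300,249),(315,249),(307,243),(307,257)]: print((u,v),W[v,u].round(3))
cr=np.hstack([cv2.resize(p[180:245,170:240],(420,390)),cv2.resize(p[195:275,265:340],(366,390))])
cv2.imwrite('pics/crop1.png',cr[...,::-1])
```

```text
plate z 0.05934974260079051 vial n 380 zmax 0.09142680335782975
rect ((0.5625939965248108, 0.16912823915481567), (0.1351211965084076, 0.11799778044223785), 80.68475341796875) [[0.49300000071525574, 0.1120000034570694], [0.6100000143051147, 0.09300000220537186], [0.6320000290870667, 0.22599999606609344], [0.5149999856948853, 0.24500000476837158]]
cap 72 [0.60515739 0.16173527 0.0827662 ] amber [0.55652081 0.20333946 0.08527621]
plate ext [0.48759657 0.11244951 0.05400384] [0.66851093 0.28027337 0.06598074]
tray ((0.4914664030075073, -0.3773167133331299), (0.21876361966133118, 0.17340750992298126), 5.231322765350342) 382 floor 0.0012945731922345827
station ((0.4909423589706421, -0.11159763485193253), (0.16807378828525543, 0.14246034622192383), 9.28691291809082)
knob 206 ((0.4513325095176697, -0.11863000690937042), 0.02481311932206154) [ 0.45098277 -0.11738513  0.11660938] zmax [0.10742884 0.11707403 0.12637323]
(302, 236) [ 0.494 -0.106  0.083]
(285, 260) [ 0.421 -0.054  0.061]
(318, 260) [ 0.42  -0.158  0.049]
(285, 215) [ 0.557 -0.053  0.109]
(320, 212) [ 0.565 -0.159  0.112]
(307, 250) [ 0.451 -0.117  0.119]
(384, 236) [ 0.495 -0.383 -0.002]
(317, 161) [ 0.717 -0.15   0.135]
(345, 160) [ 0.72  -0.235  0.133]
(292, 145) [ 0.779 -0.079  0.083]
(300, 249) [ 0.454 -0.096  0.119]
(315, 249) [ 0.454 -0.142  0.116]
(307, 243) [ 0.472 -0.117  0.121]
(307, 257) [ 0.43  -0.118  0.111]
```

View pics/crop1.png

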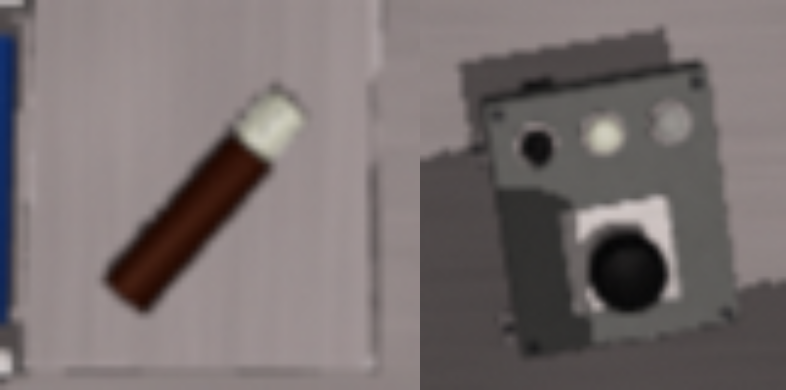

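The left crop shows the chosen amber vial, base at about (125,293) and white cap at (290,103), so roughly full-image (191,229) and (218,197). The right crop shows the grey station, with the black knob head near (627,272) and the fittings on the far edge. Both match the descriptions. I'll refine the vial's axis and set up a move planner.

```bash
cat >> h.py <<'E'
from scipy.spatial.transform import Rotation as R
def pose():
    s=env.get_state(); q=s['orientation']; return s['tcp_pos'],R.from_quat(np.roll(q,-1)),s
def frame(z,x):  # tool z dir, approx tool x dir
    z=np.array(z,float)/np.linalg.norm(z); x=np.array(x,float); x-=z*(x@z); x/=np.linalg.norm(x)
    return R.from_matrix(np.stack([x,np.cross(z,x),z],1))
def delta(tp,tr=None):
    p,r,s=pose(); print('t',round(s['clock'],2),'tcp',p.round(4),'shift mm (tool now)',(r.inv().apply(np.array(tp)-p)*1e3).round(1))
    if tr is not None:
        print('turn deg',np.degrees((r.inv()*tr).as_rotvec()).round(2),' shift mm after turn',(tr.inv().apply(np.array(tp)-p)*1e3).round(1))
E
python3 - <<'E'
from h import *
p,d=load('top'); W=cloud('top',d)
m=np.zeros(d.shape,np.uint8); m[190:235,185:224]=(W[190:235,185:224,2]>.068)
m=cv2.morphologyEx(m,cv2.MORPH_OPEN,np.ones((3,3),np.uint8))
n,l,st,_=cv2.connectedComponentsWithStats(m); k=1+st[1:,4].argmax(); M=l==k; print(n,st[k])
Q=W[M]; r=cv2.minAreaRect(Q[:,:2].astype(np.float32)); print('rect',r)
c=Q[:,:2].mean(0); e=np.linalg.svd(Q[:,:2]-c,full_matrices=False)[2][0]; e*=np.sign(e[0]); t=(Q[:,:2]-c)@e
print('centroid',c,'yaw',np.degrees(np.arctan2(e[1],e[0])),'len',t.min(),t.max(),'mid',c+e*(t.min()+t.max())/2,'z',np.percentile(Q[:,2],[50,90]))
# from hand-read ends (top ridge at z=.09 / cap .087)
for u,v in[(191,229),(218,197)]: print(W[v-1:v+2,u-1:u+2].reshape(-1,3).round(3).tolist()[::4])
yaw=np.arctan2(e[1],e[0])+np.pi
delta([*(c+e*(t.min()+t.max())/2),.18],frame([0,0,-1],[np.cos(yaw),np.sin(yaw),0]))
E
```

```text
2 [188 196  32  35 375]
rect ((0.5682675838470459, 0.19429749250411987), (0.029512953013181686, 0.13025709986686707), 49.0226936340332)
centroid [0.56576802 0.19554755] yaw -39.89146170786207 len -0.06222760742941151 0.06791006457175917 mid [0.56794798 0.19372537] z [0.08531916 0.08997848]
[[0.521, 0.236, 0.09], [0.518, 0.233, 0.089], [0.515, 0.231, 0.082]]
[[0.62, 0.155, 0.081], [0.617, 0.151, 0.082], [0.614, 0.148, 0.082]]
t 0.1 tcp [ 0.1807 -0.5454  0.2385] shift mm (tool now) [ 600.  -579.8   59.6]
turn deg [-4.0000e-02 -1.1000e-01 -1.2179e+02]  shift mm after turn [176.9 815.5  58.5]
```

Request:
play_rows:
  steps:
    - {"claw": 0,"dp": [0.025,-0.0241,0.001],"angular": [0,0,0]}
    - {"claw": 0,"dp": [0.025,-0.0241,0.001],"angular": [0,0,0]}
    - {"claw": 0,"dp": [0.025,-0.0241,0.001],"angular": [0,0,0]}
    - {"claw": 0,"dp": [0.025,-0.0241,0.001],"angular": [0,0,0]}
    - {"claw": 0,"dp": [0.025,-0.0241,0.001],"angular": [0,0,0]}
    - {"claw": 0,"dp": [0.025,-0.0241,0.001],"angular": [0,0,0]}
    - {"claw": 0,"dp": [0.025,-0.0241,0.001],"angular": [0,0,0]}
    - {"claw": 0,"dp": [0.025,-0.0241,0.001],"angular": [0,0,0]}

```text
clock: 0.77
tcp_pos: [0.3102, -0.2982, 0.231]
orientation: [-0.0, 0.987, 0.159, -0.0]
wrist_force: [0.3, 0.2, 0.5]
finger_gap: 0.0852
```

Request:
play_rows:
  steps:
    - {"claw": 0,"dp": [0.025,-0.0241,0.001],"angular": [0,0,0]}
    - {"claw": 0,"dp": [0.025,-0.0241,0.001],"angular": [0,0,0]}
    - {"claw": 0,"dp": [0.025,-0.0241,0.001],"angular": [0,0,0]}
    - {"claw": 0,"dp": [0.025,-0.0241,0.001],"angular": [0,0,0]}
    - {"claw": 0,"dp": [0.025,-0.0241,0.001],"angular": [0,0,0]}
    - {"claw": 0,"dp": [0.025,-0.0241,0.001],"angular": [0,0,0]}
    - {"claw": 0,"dp": [0.025,-0.0241,0.001],"angular": [0,0,0]}
    - {"claw": 0,"dp": [0.025,-0.0241,0.001],"angular": [0,0,0]}

```text
clock: 1.43
tcp_pos: [0.4395, -0.0523, 0.2231]
orientation: [0.0, 0.987, 0.159, -0.0]
wrist_force: [0.9, -0.8, -0.1]
finger_gap: 0.085
```

Request:
play_rows:
  steps:
    - {"claw": 0,"dp": [0.025,-0.0241,0.001],"angular": [0,0,0]}
    - {"claw": 0,"dp": [0.025,-0.0241,0.001],"angular": [0,0,0]}
    - {"claw": 0,"dp": [0.025,-0.0241,0.001],"angular": [0,0,0]}
    - {"claw": 0,"dp": [0.025,-0.0241,0.001],"angular": [0,0,0]}
    - {"claw": 0,"dp": [0.025,-0.0241,0.001],"angular": [0,0,0]}
    - {"claw": 0,"dp": [0.025,-0.0241,0.001],"angular": [0,0,0]}
    - {"claw": 0,"dp": [0.025,-0.0241,0.001],"angular": [0,0,0]}
    - {"claw": 0,"dp": [0.025,-0.0241,0.001],"angular": [0,0,0]}

```text
clock: 2.1
tcp_pos: [0.5687, 0.1935, 0.2147]
orientation: [0.0, 0.987, 0.159, -0.0]
wrist_force: [1.5, 0.9, 0.1]
finger_gap: 0.0851
```

Request:
play_rows:
  steps:
    - {"claw": 0,"dp": [0,0,0],"angular": [0,0,-6.8]}
    - {"claw": 0,"dp": [0,0,0],"angular": [0,0,-6.8]}
    - {"claw": 0,"dp": [0,0,0],"angular": [0,0,-6.8]}
    - {"claw": 0,"dp": [0,0,0],"angular": [0,0,-6.8]}
    - {"claw": 0,"dp": [0,0,0],"angular": [0,0,-6.8]}
    - {"claw": 0,"dp": [0,0,0],"angular": [0,0,-6.8]}
    - {"claw": 0,"dp": [0,0,0],"angular": [0,0,-6.8]}
    - {"claw": 0,"dp": [0,0,0],"angular": [0,0,-6.8]}

```text
clock: 2.77
tcp_pos: [0.5682, 0.1918, 0.2146]
orientation: [-0.0, 0.804, 0.595, -0.001]
wrist_force: [0.4, 0.1, -0.3]
finger_gap: 0.0852
```

Request:
play_rows:
  steps:
    - {"claw": 0,"dp": [0,0,0],"angular": [0,0,-6.8]}
    - {"claw": 0,"dp": [0,0,0],"angular": [0,0,-6.8]}
    - {"claw": 0,"dp": [0,0,0],"angular": [0,0,-6.8]}
    - {"claw": 0,"dp": [0,0,0],"angular": [0,0,-6.8]}
    - {"claw": 0,"dp": [0,0,0],"angular": [0,0,-6.8]}
    - {"claw": 0,"dp": [0,0,0],"angular": [0,0,-6.8]}
    - {"claw": 0,"dp": [0,0,0],"angular": [0,0,-6.8]}
    - {"claw": 0,"dp": [0,0,0],"angular": [0,0,-6.8]}

```text
clock: 3.43
tcp_pos: [0.5682, 0.1917, 0.2147]
orientation: [-0.0, 0.443, 0.897, -0.0]
wrist_force: [0.3, -0.9, 0.5]
finger_gap: 0.0856
```

Request:
play_rows:
  steps:
    - {"claw": 0,"dp": [0,0,0],"angular": [0,0,-6.1]}
    - {"claw": 0,"dp": [0,0,0],"angular": [0,0,-6.1]}
    - {"claw": 0,"dp": [0.0017,0.002,0.02],"angular": [0,0,0]}
    - {"claw": 0,"dp": [0,0,0.025],"angular": [0,0,0]}
    - {"claw": 0,"dp": [0,0,0.025],"angular": [0,0,0]}
    - {"claw": 0,"dp": [0,0,0.025],"angular": [0,0,0]}
    - {"claw": 0,"dp": [0,0,0.015],"angular": [0,0,0]}
    - {"claw": 0,"dp": [0,0,0.01],"angular": [0,0,0]}

```text
clock: 4.1
tcp_pos: [0.5667, 0.194, 0.0924]
orientation: [-0.002, 0.348, 0.938, -0.001]
wrist_force: [0.8, -0.3, -0.0]
finger_gap: 0.0857
```

Run:
```python
from h import *
p,d=snap('side'); cv2.imwrite('pics/s1.png',cv2.resize(p[150:310,120:340],(770,560),interpolation=cv2.INTER_CUBIC)[...,::-1])
delta([.5682,.1943,.071])
```

```text
t 4.15 tcp [0.5663 0.194  0.0914] shift mm (tool now) [-1.3  1.6 20.4]
```

View pics/s1.png

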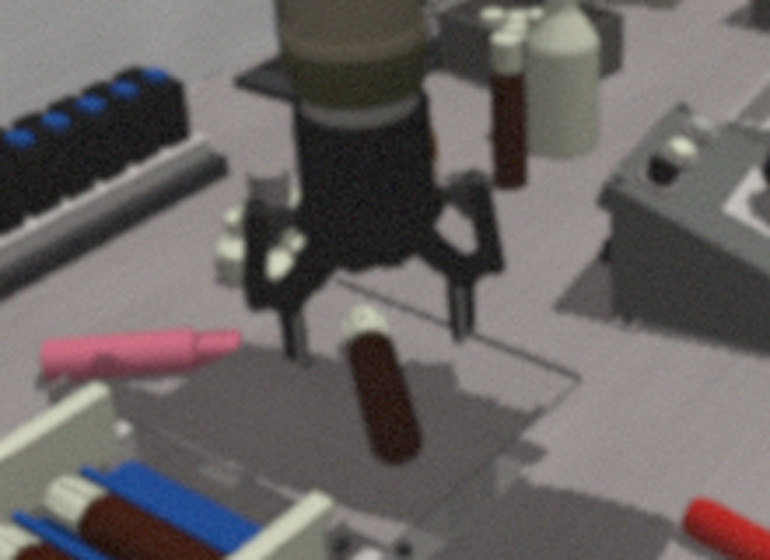

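The side crop shows the open jaws (fingertips at about (297,350) and (460,330)) straddling the vial's axis (385,385), and clear of the rails. I'll descend and close softly.

Request:
play_rows:
  steps:
    - {"claw": 0,"dp": [0,0.001,0.008],"angular": [0,0,0]}
    - {"claw": 0,"dp": [-0.001,0.0005,0.006],"angular": [0,0,0]}
    - {"claw": 0,"dp": [0,0,0.004],"angular": [0,0,0]}
    - {"claw": 0,"dp": [0,0,0.0015],"angular": [0,0,0]}
    - {"claw": 60,"dp": [0,0,0],"angular": [0,0,0]}
    - {"claw": 90,"dp": [0,0,0],"angular": [0,0,0]}
    - {"claw": 120,"dp": [0,0,0],"angular": [0,0,0]}
    - {"claw": 140,"dp": [0,0,0],"angular": [0,0,0]}
  force: 25

```text
clock: 4.82
tcp_pos: [0.5706, 0.195, 0.0763]
orientation: [0.0, 0.348, 0.938, 0.0]
wrist_force: [-0.1, 0.2, -0.2]
finger_gap: 0.0397
```

Request:
play_rows:
  steps:
    - {"claw": 150,"dp": [0,0,0],"angular": [0,0,0]}
    - {"claw": 160,"dp": [0,0,0],"angular": [0,0,0]}
    - {"claw": 170,"dp": [0,0,0],"angular": [0,0,0]}
    - {"claw": 180,"dp": [0,0,0],"angular": [0,0,0]}
    - {"claw": 190,"dp": [0,0,0],"angular": [0,0,0]}
    - {"claw": 200,"dp": [0,0,0],"angular": [0,0,0]}
    - {"claw": 200,"dp": [0,0,0],"angular": [0,0,0]}
    - {"claw": 200,"dp": [0,0,0],"angular": [0,0,0]}
  force: 25

```text
clock: 5.48
tcp_pos: [0.5704, 0.1949, 0.0761]
orientation: [0.0, 0.348, 0.938, 0.0]
wrist_force: [-1.7, 0.0, 4.8]
finger_gap: 0.029
```

The gap matches the vial, but the +4.8 N in z suggests a shallow grip. I'll reopen a little, seat 5 mm deeper and close again.

Request:
play_rows:
  steps:
    - {"claw": 120,"dp": [0,0,0],"angular": [0,0,0]}
    - {"claw": 120,"dp": [0,0,0],"angular": [0,0,0]}
    - {"claw": 120,"dp": [0,0,0.002],"angular": [0,0,0]}
    - {"claw": 120,"dp": [0,0,0.002],"angular": [0,0,0]}
    - {"claw": 120,"dp": [0,0,0.001],"angular": [0,0,0]}
    - {"claw": 120,"dp": [0,0,0],"angular": [0,0,0]}
    - {"claw": 140,"dp": [0,0,0],"angular": [0,0,0]}
    - {"claw": 150,"dp": [0,0,0],"angular": [0,0,0]}
  force: 25

```text
clock: 6.15
tcp_pos: [0.5702, 0.1949, 0.0707]
orientation: [-0.0, 0.348, 0.938, -0.0]
wrist_force: [-0.3, 0.8, -1.0]
finger_gap: 0.0355
```

Request:
play_rows:
  steps:
    - {"claw": 160,"dp": [0,0,0],"angular": [0,0,0]}
    - {"claw": 170,"dp": [0,0,0],"angular": [0,0,0]}
    - {"claw": 180,"dp": [0,0,0],"angular": [0,0,0]}
    - {"claw": 190,"dp": [0,0,0],"angular": [0,0,0]}
    - {"claw": 200,"dp": [0,0,0],"angular": [0,0,0]}
    - {"claw": 200,"dp": [0,0,0],"angular": [0,0,0]}
    - {"claw": 200,"dp": [0,0,0],"angular": [0,0,0]}
    - {"claw": 200,"dp": [0,0,0],"angular": [0,0,0]}
  force: 25

```text
clock: 6.82
tcp_pos: [0.5704, 0.1949, 0.071]
orientation: [0.0, 0.348, 0.938, 0.0]
wrist_force: [-0.4, 0.6, 2.0]
finger_gap: 0.0289
```

Request:
play_rows:
  steps:
    - {"claw": 200,"dp": [0,0,-0.004],"angular": [0,0,0]}
    - {"claw": 200,"dp": [0,0,-0.01],"angular": [0,0,0]}
    - {"claw": 200,"dp": [0,0,-0.02],"angular": [0,0,0]}
    - {"claw": 200,"dp": [0,0,-0.025],"angular": [0,0,0]}
    - {"claw": 200,"dp": [0,0,-0.025],"angular": [0,0,0]}
    - {"claw": 200,"dp": [0,0,-0.025],"angular": [0,0,0]}
    - {"claw": 200,"dp": [0,0,-0.02],"angular": [0,0,0]}
    - {"claw": 200,"dp": [0,0,-0.01],"angular": [0,0,0]}

```text
clock: 7.48
tcp_pos: [0.5715, 0.1952, 0.2136]
orientation: [0.002, 0.348, 0.938, 0.001]
wrist_force: [1.0, -0.4, -2.4]
finger_gap: 0.0291
```

Request:
play_rows:
  steps:
    - {"claw": 200,"dp": [0,0,0],"angular": [0,0,-4]}
    - {"claw": 200,"dp": [0,0,0],"angular": [0,0,-6]}
    - {"claw": 200,"dp": [0,0,0],"angular": [0,0,-7]}
    - {"claw": 200,"dp": [0,0,0],"angular": [0,0,-7]}
    - {"claw": 200,"dp": [0,0,0],"angular": [0,0,-7]}
    - {"claw": 200,"dp": [0,0,0],"angular": [0,0,-7]}
    - {"claw": 200,"dp": [0,0,0],"angular": [0,0,-5]}
    - {"claw": 200,"dp": [0,0,0],"angular": [0,0,-2.9]}

```text
clock: 8.15
tcp_pos: [0.5699, 0.1948, 0.2093]
orientation: [-0.001, -0.048, 0.999, -0.0]
wrist_force: [0.1, -0.1, -1.5]
finger_gap: 0.0293
```

Run:
```python
from h import *
a=np.radians(185.2)
delta([.4915,-.3773,.12],frame([0,0,-1],[np.cos(a),np.sin(a),0])); s=env.get_state(); print(s['wrist_force'],s['finger_gap'])
p,d=snap('side'); cv2.imwrite('pics/s2.png',cv2.resize(p[60:280,120:400],(700,550),interpolation=cv2.INTER_CUBIC)[...,::-1])
```

```text
t 8.15 tcp [0.5699 0.1948 0.2093] shift mm (tool now) [ 132.4 -562.1   89.6]
turn deg [-0.01 -0.06  0.26]  shift mm after turn [ 129.9 -562.7   89.3]
[ 0.08681552 -0.12954696 -1.5254877 ] 0.029269103268660848
```

View pics/s2.png

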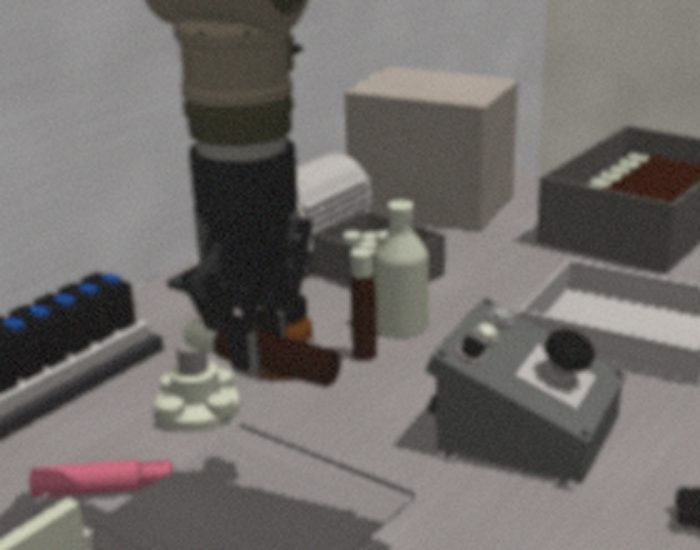

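The side crop shows the vial held level in the jaws at about (275,345), cap toward the back left, with the tray and station clear ahead. I'll carry it over the tray.

Request:
play_rows:
  steps:
    - {"claw": 200,"dp": [0.0033,-0.014,0],"angular": [0,0,0]}
    - {"claw": 200,"dp": [0.0066,-0.028,0],"angular": [0,0,0]}
    - {"claw": 200,"dp": [0.0066,-0.028,0],"angular": [0,0,0]}
    - {"claw": 200,"dp": [0.0066,-0.028,0],"angular": [0,0,0]}
    - {"claw": 200,"dp": [0.0066,-0.028,0],"angular": [0,0,0]}
    - {"claw": 200,"dp": [0.0066,-0.028,0],"angular": [0,0,0]}
    - {"claw": 200,"dp": [0.0066,-0.028,0],"angular": [0,0,0]}
    - {"claw": 200,"dp": [0.0066,-0.028,0],"angular": [0,0,0]}

```text
clock: 8.87
tcp_pos: [0.5391, -0.0206, 0.2097]
orientation: [-0.0, -0.045, 0.999, -0.0]
wrist_force: [0.3, 0.5, -0.3]
finger_gap: 0.0292
```

Request:
play_rows:
  steps:
    - {"claw": 200,"dp": [0.0066,-0.028,0],"angular": [0,0,0]}
    - {"claw": 200,"dp": [0.0066,-0.028,0],"angular": [0,0,0]}
    - {"claw": 200,"dp": [0.0066,-0.028,0],"angular": [0,0,0]}
    - {"claw": 200,"dp": [0.0066,-0.028,0],"angular": [0,0,0]}
    - {"claw": 200,"dp": [0.0066,-0.028,0],"angular": [0,0,0]}
    - {"claw": 200,"dp": [0.0066,-0.028,0],"angular": [0,0,0]}
    - {"claw": 200,"dp": [0.0066,-0.028,0],"angular": [0,0,0]}
    - {"claw": 200,"dp": [0.0066,-0.028,0],"angular": [0,0,0]}

```text
clock: 9.53
tcp_pos: [0.5067, -0.2484, 0.2097]
orientation: [-0.0, -0.044, 0.999, -0.0]
wrist_force: [1.3, -0.4, -0.6]
finger_gap: 0.0291
```

Request:
play_rows:
  steps:
    - {"claw": 200,"dp": [0.0066,-0.028,0],"angular": [0,0,0]}
    - {"claw": 200,"dp": [0.0066,-0.028,0],"angular": [0,0,0]}
    - {"claw": 200,"dp": [0.0066,-0.028,0],"angular": [0,0,0]}
    - {"claw": 200,"dp": [0.0053,-0.022,0],"angular": [0,0,0]}
    - {"claw": 200,"dp": [0.0033,-0.014,0.005],"angular": [0,0,0]}
    - {"claw": 200,"dp": [0.0013,-0.006,0.02],"angular": [0,0,0]}
    - {"claw": 200,"dp": [0,0,0.025],"angular": [0,0,0]}
    - {"claw": 200,"dp": [0,0,0.02],"angular": [0,0,0]}

```text
clock: 10.2
tcp_pos: [0.4888, -0.3752, 0.1381]
orientation: [-0.0, -0.044, 0.999, 0.0]
wrist_force: [0.7, 0.1, -1.2]
finger_gap: 0.0291
```

Run:
```python
from h import *
delta([.4915,-.3773,.0165]); s=env.get_state(); print(s['wrist_force'],s['finger_gap'])
p,d=snap('side'); c1=cv2.resize(p[60:260,300:440],(392,560),interpolation=cv2.INTER_CUBIC)
p,d=snap('top'); c2=cv2.resize(p[180:300,330:440],(400,436),interpolation=cv2.INTER_CUBIC); c2=np.pad(c2,((0,124),(0,0),(0,0)))
cv2.imwrite('pics/s3.png',np.hstack([c1,c2])[...,::-1])
```

```text
t 10.2 tcp [ 0.4888 -0.3752  0.1381] shift mm (tool now) [ -2.6  -2.5 121.6]
[ 0.6837583   0.11909686 -1.20069679] 0.02908443856684432
```

View pics/s3.png

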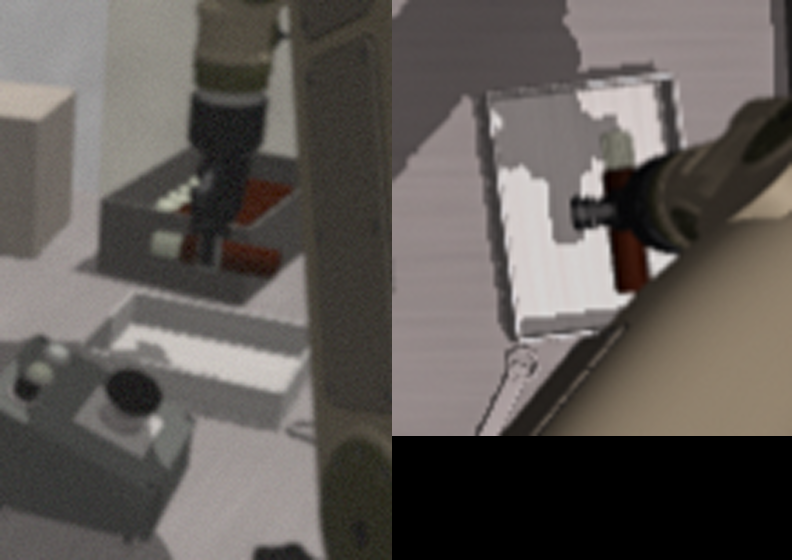

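The left view shows the vial held level above the tray. The top view shows it parallel to the tray's long side and inside its outline, with the rightward shift explained by parallax. I'll lower it, finishing in 1 mm steps with the force reading as a check.

Request:
play_rows:
  steps:
    - {"claw": 200,"dp": [-0.0025,-0.0025,0.015],"angular": [0,0,0]}
    - {"claw": 200,"dp": [0,0,0.022],"angular": [0,0,0]}
    - {"claw": 200,"dp": [0,0,0.022],"angular": [0,0,0]}
    - {"claw": 200,"dp": [0,0,0.02],"angular": [0,0,0]}
    - {"claw": 200,"dp": [0,0,0.015],"angular": [0,0,0]}
    - {"claw": 200,"dp": [0,0,0.01],"angular": [0,0,0]}
    - {"claw": 200,"dp": [0,0,0.006],"angular": [0,0,0]}
    - {"claw": 200,"dp": [0,0,0.003],"angular": [0,0,0]}

```text
clock: 10.97
tcp_pos: [0.4926, -0.377, 0.0268]
orientation: [-0.0, -0.046, 0.999, -0.0]
wrist_force: [0.1, 0.3, -0.2]
finger_gap: 0.0292
```

Request:
play_rows:
  steps:
    - {"claw": 200,"dp": [0,0,0],"angular": [0,0,0]}
    - {"claw": 200,"dp": [0,0,0.001],"angular": [0,0,0]}
    - {"claw": 200,"dp": [0,0,0],"angular": [0,0,0]}
    - {"claw": 200,"dp": [0,0,0.001],"angular": [0,0,0]}
    - {"claw": 200,"dp": [0,0,0],"angular": [0,0,0]}
    - {"claw": 200,"dp": [0,0,0],"angular": [0,0,0]}
    - {"claw": 200,"dp": [0,0,0],"angular": [0,0,0]}
    - {"claw": 200,"dp": [0,0,0],"angular": [0,0,0]}

```text
clock: 11.63
tcp_pos: [0.4925, -0.3771, 0.0249]
orientation: [0.0, -0.046, 0.999, -0.0]
wrist_force: [-0.3, 0.2, -1.1]
finger_gap: 0.029
```

Expected contact is at TCP z of about 0.015. I'll go down 7 mm, then look at the force.

Request:
play_rows:
  steps:
    - {"claw": 200,"dp": [0,0,0.002],"angular": [0,0,0]}
    - {"claw": 200,"dp": [0,0,0.002],"angular": [0,0,0]}
    - {"claw": 200,"dp": [0,0,0.001],"angular": [0,0,0]}
    - {"claw": 200,"dp": [0,0,0.001],"angular": [0,0,0]}
    - {"claw": 200,"dp": [0,0,0.001],"angular": [0,0,0]}
    - {"claw": 200,"dp": [0,0,0],"angular": [0,0,0]}
    - {"claw": 200,"dp": [0,0,0],"angular": [0,0,0]}
    - {"claw": 200,"dp": [0,0,0],"angular": [0,0,0]}

```text
clock: 12.3
tcp_pos: [0.4925, -0.3771, 0.0178]
orientation: [0.0, -0.046, 0.999, -0.0]
wrist_force: [-0.4, 0.7, -0.5]
finger_gap: 0.0293
```

Request:
play_rows:
  steps:
    - {"claw": 200,"dp": [0,0,0.001],"angular": [0,0,0]}
    - {"claw": 200,"dp": [0,0,0],"angular": [0,0,0]}
    - {"claw": 200,"dp": [0,0,0],"angular": [0,0,0]}
    - {"claw": 200,"dp": [0,0,0.001],"angular": [0,0,0]}
    - {"claw": 200,"dp": [0,0,0],"angular": [0,0,0]}
    - {"claw": 200,"dp": [0,0,0],"angular": [0,0,0]}
    - {"claw": 200,"dp": [0,0,0],"angular": [0,0,0]}
    - {"claw": 200,"dp": [0,0,0],"angular": [0,0,0]}

```text
clock: 12.97
tcp_pos: [0.4925, -0.3771, 0.0159]
orientation: [0.0, -0.046, 0.999, -0.0]
wrist_force: [0.7, -0.4, -0.7]
finger_gap: 0.0289
```

Request:
play_rows:
  steps:
    - {"claw": 200,"dp": [0,0,0.0005],"angular": [0,0,0]}
    - {"claw": 200,"dp": [0,0,0.0005],"angular": [0,0,0]}
    - {"claw": 200,"dp": [0,0,0],"angular": [0,0,0]}
    - {"claw": 200,"dp": [0,0,0],"angular": [0,0,0]}
    - {"claw": 200,"dp": [0,0,0],"angular": [0,0,0]}
    - {"claw": 200,"dp": [0,0,0],"angular": [0,0,0]}
    - {"claw": 200,"dp": [0,0,0],"angular": [0,0,0]}
    - {"claw": 200,"dp": [0,0,0],"angular": [0,0,0]}

```text
clock: 13.63
tcp_pos: [0.4926, -0.3771, 0.015]
orientation: [0.0, -0.046, 0.999, -0.0]
wrist_force: [0.5, -0.4, 2.0]
finger_gap: 0.0289
```

Contact at +2 N, so it sits on the tray floor. I'll release slowly, then lift.

Request:
play_rows:
  steps:
    - {"claw": 155,"dp": [0,0,0],"angular": [0,0,0]}
    - {"claw": 145,"dp": [0,0,0],"angular": [0,0,0]}
    - {"claw": 138,"dp": [0,0,0],"angular": [0,0,0]}
    - {"claw": 130,"dp": [0,0,0],"angular": [0,0,0]}
    - {"claw": 120,"dp": [0,0,0],"angular": [0,0,0]}
    - {"claw": 100,"dp": [0,0,0],"angular": [0,0,0]}
    - {"claw": 80,"dp": [0,0,0],"angular": [0,0,0]}
    - {"claw": 80,"dp": [0,0,0],"angular": [0,0,0]}

```text
clock: 14.3
tcp_pos: [0.4925, -0.3771, 0.0148]
orientation: [-0.0, -0.046, 0.999, -0.0]
wrist_force: [0.2, 0.2, 0.3]
finger_gap: 0.0588
```

Request:
play_rows:
  steps:
    - {"claw": 80,"dp": [0,0,0],"angular": [0,0,0]}
    - {"claw": 80,"dp": [0,0,-0.005],"angular": [0,0,0]}
    - {"claw": 80,"dp": [0,0,-0.015],"angular": [0,0,0]}
    - {"claw": 80,"dp": [0,0,-0.03],"angular": [0,0,0]}
    - {"claw": 80,"dp": [0,0,-0.035],"angular": [0,0,0]}
    - {"claw": 80,"dp": [0,0,-0.035],"angular": [0,0,0]}
    - {"claw": 40,"dp": [0,0,-0.035],"angular": [0,0,0]}
    - {"claw": 0,"dp": [0,0,-0.03],"angular": [0,0,0]}

```text
clock: 14.97
tcp_pos: [0.4926, -0.3772, 0.203]
orientation: [0.001, -0.046, 0.999, -0.001]
wrist_force: [0.7, -1.1, -0.3]
finger_gap: 0.0803
```

Run:
```python
from h import *
a=np.radians(9.3); n=np.array([-np.sin(np.radians(20))*np.cos(a),-np.sin(np.radians(20))*np.sin(a),np.cos(np.radians(20))])
# knob rim fit: side camera black pixels
ps,ds=snap('side'); Ws=cloud('side',ds)
pt,dt=snap('top'); Wt=cloud('top',dt)
for nm,p,W in(('side',ps,Ws),('top',pt,Wt)):
    m=(p.max(2)<70)&(np.linalg.norm(W[...,:2]-[.453,-.118],axis=-1)<.04)&(W[...,2]>.095)&(W[...,2]<.135)
    Q=W[m]; e1=np.array([np.cos(a),np.sin(a),0]); e1-=n*(e1@n); e1/=np.linalg.norm(e1); e2=np.cross(n,e1)
    A=Q-np.array([.453,-.118,.106]); h=A@n
    (cx,cy),r=cv2.minEnclosingCircle(np.stack([A@e1,A@e2],1).astype(np.float32))
    print(nm,m.sum(),'circle mm',np.round([cx*1e3,cy*1e3,r*1e3],1),'h mm pct',(np.percentile(h,[2,25,50,75,98])*1e3).round(1))
    b=[np.array([.4909,-.1116,0])]
    # panel plane: grey points
    q=(np.linalg.norm(W[...,:2]-[.4909,-.1116],axis=-1)<.065)&(W[...,2]>.05)&(W[...,2]<.1)&(np.linalg.norm(W[...,:2]-[.453,-.118],axis=-1)>.045)
    hh=(W[q]-[.453,-.118,.106])@n; print(' panel h mm',np.percentile(hh,[10,50,90])*1e3)
x=frame(-n,[-np.cos(a),-np.sin(a),0]); 
delta([.453,-.118,.106]+n*.06,x)
m=(Wt[...,2]>.012)&(abs(Wt[...,0]-.49)<.07)&(abs(Wt[...,1]+.377)<.04); print('vial',m.sum(),np.nanpercentile(Wt[m],[5,50,95],axis=0).round(3).tolist())
c2=cv2.resize(pt[180:300,250:440],(760,480),interpolation=cv2.INTER_CUBIC); cv2.imwrite('pics/t4.png',c2[...,::-1])
```

```text
side 260 circle mm [-3.4  5.1 25.6] h mm pct [-5.   5.  10.5 13.4 16.3]
 panel h mm [-34.63706322 -33.1282614  -31.61503846]
top 216 circle mm [-2.   0.2 26.4] h mm pct [-2.4  8.3 11.4 13.8 17.8]
 panel h mm [-38.02577936 -34.54223708 -31.14832237]
t 15.07 tcp [ 0.4948 -0.3792  0.2069] shift mm (tool now) [ 38.6 262.9  42. ]
turn deg [ -1.22 -19.59  -3.94]  shift mm after turn [ 33.6 264.6  35.2]
vial 3472 [[0.433, -0.403, 0.03], [0.488, -0.364, 0.681], [0.54, -0.34, 0.691]]
```

View pics/t4.png

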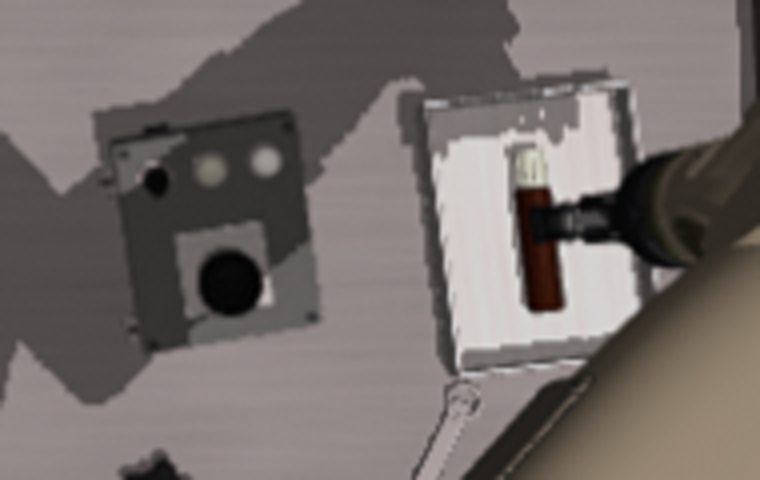

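The top crop shows the vial lying flat and centred in the tray at about (538,230), released. Knob head is at (231,281). Turning the tool to the knob axis next.

Request:
play_rows:
  steps:
    - {"claw": 0,"dp": [0,0,0],"angular": [-0.3,-4.9,-1.0]}
    - {"claw": 0,"dp": [0,0,0],"angular": [-0.3,-4.9,-1.0]}
    - {"claw": 0,"dp": [0,0,0],"angular": [-0.3,-4.9,-1.0]}
    - {"claw": 0,"dp": [0,0,0],"angular": [-0.3,-4.9,-1.0]}
    - {"claw": 0,"dp": [0.005,0.03,0],"angular": [0,0,0]}
    - {"claw": 0,"dp": [0.005,0.035,0],"angular": [0,0,0]}
    - {"claw": 0,"dp": [0.005,0.035,0],"angular": [0,0,0]}
    - {"claw": 0,"dp": [0.005,0.035,0],"angular": [0,0,0]}

```text
clock: 15.73
tcp_pos: [0.4508, -0.2455, 0.1936]
orientation: [0.169, -0.079, 0.982, 0.018]
wrist_force: [0.9, -0.3, -0.0]
finger_gap: 0.0854
```

```bash
cat >> h.py <<'E'
a=np.radians(9.3); n=np.array([-np.sin(np.radians(20))*np.cos(a),-np.sin(np.radians(20))*np.sin(a),np.cos(np.radians(20))])
KR=frame(-n,[-np.cos(a),-np.sin(a),0]); KG=np.array([.4508,-.1168,.1053])
E
python3 -c "
from h import *
delta(KG+n*.06,KR)"
```

```text
t 15.73 tcp [ 0.4508 -0.2455  0.1936] shift mm (tool now) [ 10.9 126.7  31.3]
turn deg [ 0.5  -0.4  -0.21]  shift mm after turn [ 10.6 127.   30.1]
```

Request:
play_rows:
  steps:
    - {"claw": 0,"dp": [0.0025,0.03,0.002],"angular": [0.5,-0.4,0]}
    - {"claw": 0,"dp": [0.0025,0.03,0.005],"angular": [0,0,0]}
    - {"claw": 0,"dp": [0.0025,0.03,0.005],"angular": [0,0,0]}
    - {"claw": 0,"dp": [0.0025,0.02,0.005],"angular": [0,0,0]}
    - {"claw": 0,"dp": [0,0.007,0.005],"angular": [0,0,0]}
    - {"claw": 0,"dp": [0,0,0.005],"angular": [0,0,0]}
    - {"claw": 0,"dp": [0,0,0],"angular": [0,0,0]}
    - {"claw": 0,"dp": [0,0,0],"angular": [0,0,0]}

```text
clock: 16.4
tcp_pos: [0.4337, -0.1323, 0.1659]
orientation: [0.173, -0.079, 0.982, 0.014]
wrist_force: [0.7, 0.5, -0.3]
finger_gap: 0.0855
```

Run:
```python
from h import *
delta(KG+n*.06,KR); delta(KG-n*.013,KR)
p,d=snap('side'); c1=cv2.resize(p[110:260,260:400],(523,560),interpolation=cv2.INTER_CUBIC)
cv2.imwrite('pics/s5.png',c1[...,::-1])
```

```text
t 16.4 tcp [ 0.4337 -0.1323  0.1659] shift mm (tool now) [ 2.5 12.6  3.5]
turn deg [-0.06  0.04 -0.13]  shift mm after turn [ 2.5 12.6  3.5]
t 16.4 tcp [ 0.4337 -0.1323  0.1659] shift mm (tool now) [ 2.6 12.7 76.5]
turn deg [-0.06  0.04 -0.13]  shift mm after turn [ 2.5 12.6 76.5]
```

View pics/s5.png

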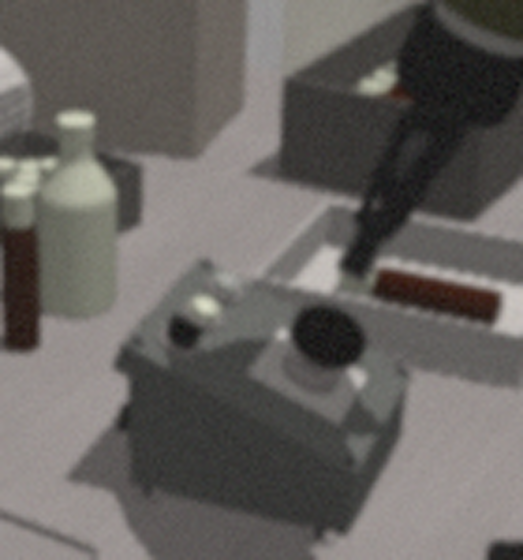

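The side crop shows the knob head at (327,337) with the tilted tool above and behind it, and the vial still in the tray at (437,293). I'll correct 12.6 mm sideways, then go down along the axis.

Request:
play_rows:
  steps:
    - {"claw": 0,"dp": [0.0012,0.006,0],"angular": [0,0,0]}
    - {"claw": 0,"dp": [0.0013,0.0066,0],"angular": [0,0,0]}
    - {"claw": 0,"dp": [0,0,0.01],"angular": [0,0,0]}
    - {"claw": 0,"dp": [0,0,0.01],"angular": [0,0,0]}
    - {"claw": 0,"dp": [0,0,0.01],"angular": [0,0,0]}
    - {"claw": 0,"dp": [0,0,0.01],"angular": [0,0,0]}
    - {"claw": 0,"dp": [0,0,0],"angular": [0,0,0]}
    - {"claw": 0,"dp": [0,0,0],"angular": [0,0,0]}

```text
clock: 17.12
tcp_pos: [0.4417, -0.1167, 0.1269]
orientation: [0.173, -0.079, 0.982, 0.015]
wrist_force: [-0.2, 0.3, 0.5]
finger_gap: 0.0852
```

```bash
python3 -c "
from h import *
delta(KG-n*.013,KR)"
```

```text
t 17.12 tcp [ 0.4417 -0.1167  0.1269] shift mm (tool now) [-1.  -1.6 36.4]
turn deg [ 0.04 -0.04 -0.14]  shift mm after turn [-1.  -1.6 36.4]
```

Request:
play_rows:
  steps:
    - {"claw": 0,"dp": [-0.001,-0.0015,0.004],"angular": [0,0,0]}
    - {"claw": 0,"dp": [0,0,0.006],"angular": [0,0,0]}
    - {"claw": 0,"dp": [0,0,0.007],"angular": [0,0,0]}
    - {"claw": 0,"dp": [0,0,0.007],"angular": [0,0,0]}
    - {"claw": 0,"dp": [0,0,0.006],"angular": [0,0,0]}
    - {"claw": 0,"dp": [0,0,0.004],"angular": [0,0,0]}
    - {"claw": 0,"dp": [0,0,0.002],"angular": [0,0,0]}
    - {"claw": 0,"dp": [0,0,0],"angular": [0,0,0]}

```text
clock: 17.78
tcp_pos: [0.4553, -0.1161, 0.0931]
orientation: [0.173, -0.079, 0.982, 0.015]
wrist_force: [-0.3, 0.0, 0.1]
finger_gap: 0.0852
```

Request:
play_rows:
  steps:
    - {"claw": 50,"dp": [0,0,0],"angular": [0,0,0]}
    - {"claw": 70,"dp": [0,0,0],"angular": [0,0,0]}
    - {"claw": 80,"dp": [0,0,0],"angular": [0,0,0]}
    - {"claw": 90,"dp": [0,0,0],"angular": [0,0,0]}
    - {"claw": 100,"dp": [0,0,0],"angular": [0,0,0]}
    - {"claw": 110,"dp": [0,0,0],"angular": [0,0,0]}
    - {"claw": 120,"dp": [0,0,0],"angular": [0,0,0]}
    - {"claw": 130,"dp": [0,0,0],"angular": [0,0,0]}
  force: 50

```text
clock: 18.45
tcp_pos: [0.4559, -0.1181, 0.0949]
orientation: [0.173, -0.078, 0.982, 0.012]
wrist_force: [-4.4, -4.5, 6.0]
finger_gap: 0.0479
```

Gap is 48 mm on the 50 mm rim, so it is gripped. Pulling straight out.

Request:
play_rows:
  steps:
    - {"claw": 140,"dp": [0,0,0],"angular": [0,0,0]}
    - {"claw": 140,"dp": [0,0,-0.001],"angular": [0,0,0]}
    - {"claw": 140,"dp": [0,0,-0.002],"angular": [0,0,0]}
    - {"claw": 140,"dp": [0,0,-0.002],"angular": [0,0,0]}
    - {"claw": 140,"dp": [0,0,-0.002],"angular": [0,0,0]}
    - {"claw": 140,"dp": [0,0,-0.001],"angular": [0,0,0]}
    - {"claw": 140,"dp": [0,0,0],"angular": [0,0,0]}
    - {"claw": 140,"dp": [0,0,0],"angular": [0,0,0]}

```text
clock: 19.12
tcp_pos: [0.4533, -0.1186, 0.1022]
orientation: [0.174, -0.078, 0.982, 0.012]
wrist_force: [-4.2, -4.0, 3.8]
finger_gap: 0.0475
```

Request:
play_rows:
  steps:
    - {"claw": 140,"dp": [0,0,-0.001],"angular": [0,0,0]}
    - {"claw": 140,"dp": [0,0,-0.001],"angular": [0,0,0]}
    - {"claw": 140,"dp": [0,0,-0.001],"angular": [0,0,0]}
    - {"claw": 140,"dp": [0,0,-0.001],"angular": [0,0,0]}
    - {"claw": 140,"dp": [0,0,0],"angular": [0,0,0]}
    - {"claw": 140,"dp": [0,0,0],"angular": [0,0,0]}
    - {"claw": 140,"dp": [0,0,0],"angular": [0,0,0]}
    - {"claw": 140,"dp": [0,0,0],"angular": [0,0,0]}

```text
clock: 19.78
tcp_pos: [0.452, -0.1187, 0.1057]
orientation: [0.173, -0.078, 0.982, 0.012]
wrist_force: [-0.8, -5.4, -0.6]
finger_gap: 0.0479
```

The tool moved 11.5 mm outward and the axial force dropped to about zero, so the knob has snapped over. I'll release and retreat along the axis.

Request:
play_rows:
  steps:
    - {"claw": 110,"dp": [0,0,0],"angular": [0,0,0]}
    - {"claw": 90,"dp": [0,0,0],"angular": [0,0,0]}
    - {"claw": 70,"dp": [0,0,0],"angular": [0,0,0]}
    - {"claw": 40,"dp": [0,0,0],"angular": [0,0,0]}
    - {"claw": 0,"dp": [0,0,0],"angular": [0,0,0]}
    - {"claw": 0,"dp": [0,0,0],"angular": [0,0,0]}
    - {"claw": 0,"dp": [0,0,0],"angular": [0,0,0]}
    - {"claw": 0,"dp": [0,0,0],"angular": [0,0,0]}

```text
clock: 20.45
tcp_pos: [0.4515, -0.117, 0.1051]
orientation: [0.173, -0.079, 0.982, 0.014]
wrist_force: [0.2, -0.5, 0.3]
finger_gap: 0.0853
```

Request:
play_rows:
  steps:
    - {"claw": 0,"dp": [0,0,-0.005],"angular": [0,0,0]}
    - {"claw": 0,"dp": [0,0,-0.01],"angular": [0,0,0]}
    - {"claw": 0,"dp": [0,0,-0.015],"angular": [0,0,0]}
    - {"claw": 0,"dp": [0,0,-0.015],"angular": [0,0,0]}
    - {"claw": 0,"dp": [0,0,-0.015],"angular": [0,0,0]}
    - {"claw": 0,"dp": [0.01,-0.02,-0.01],"angular": [0,0,0]}
    - {"claw": 0,"dp": [0.01,-0.03,0],"angular": [0,0,0]}
    - {"claw": 0,"dp": [0.01,-0.03,0],"angular": [0,0,0]}

```text
clock: 21.12
tcp_pos: [0.4129, -0.2052, 0.1621]
orientation: [0.174, -0.08, 0.981, 0.013]
wrist_force: [1.0, -0.7, 0.5]
finger_gap: 0.0851
```

Request:
play_rows:
  steps:
    - {"claw": 0,"dp": [0,-0.03,-0.01],"angular": [0,0,0]}
    - {"claw": 0,"dp": [0,-0.03,-0.01],"angular": [0,0,0]}
    - {"claw": 0,"dp": [0,-0.03,-0.01],"angular": [0,0,0]}
    - {"claw": 0,"dp": [0,-0.03,-0.01],"angular": [0,0,0]}
    - {"claw": 0,"dp": [0,-0.03,0],"angular": [0,0,0]}
    - {"claw": 0,"dp": [0,-0.015,0],"angular": [0,0,0]}
    - {"claw": 0,"dp": [0,0,0],"angular": [0,0,0]}
    - {"claw": 0,"dp": [0,0,0],"angular": [0,0,0]}

```text
clock: 21.78
tcp_pos: [0.4253, -0.3698, 0.1979]
orientation: [0.173, -0.078, 0.982, 0.015]
wrist_force: [-0.1, 1.3, 0.7]
finger_gap: 0.0853
```

Run:
```python
from h import *
s=env.get_state(); print(s['clock'],s['tcp_pos'],s['wrist_force'],s['finger_gap'])
for nm in('side','top'):
    p,d=snap(nm); W=cloud(nm,d)
    m=(p.max(2)<70)&(np.linalg.norm(W[...,:2]-[.449,-.118],axis=-1)<.04)&(W[...,2]>.095)&(W[...,2]<.15)
    h=(W[m]-[.453,-.118,.106])@n; print(nm,m.sum(),'knob h mm',(np.percentile(h,[2,25,50,75,98])*1e3).round(1))
    if nm=='top': c2=cv2.resize(p[120:290,250:440],(396,354))
    else: c1=cv2.resize(p[110:260,240:430],(396,312))
cv2.imwrite('pics/f.png',np.vstack([c1,c2[:288]])[...,::-1])
```

```text
21.7833 [ 0.42528202 -0.36980951  0.19786768] [-0.14597107  1.33227121  0.70413884] 0.08530300185371924
side 267 knob h mm [ 5.  14.8 21.1 25.  27.7]
top 220 knob h mm [ 9.5 19.5 22.3 24.9 28.1]
```

View pics/f.png

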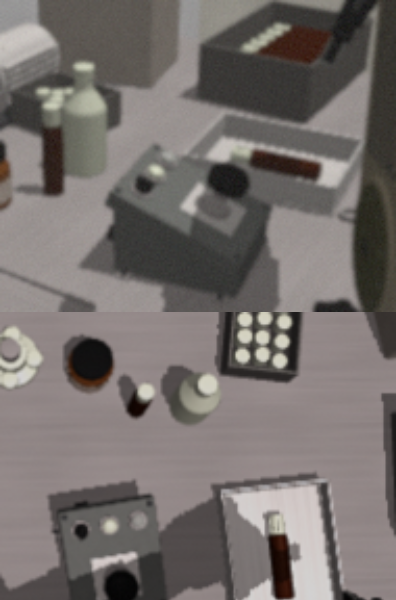

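The final views show the knob head visibly raised ((229,180) in the side crop), by about 11 mm in depth from both cameras. The vial lies flat in the tray, and the bottle, jar, standing vial and suction head are in place. Handing in.

```bash
python3 -c "
from h import *
print(env.hand_in(), env.get_state()['clock'])"
```

```text
the job is handed in; nothing more can be done
the job is handed in; nothing more can be done
```

Both parts of the job are done and handed in at about 22 s of the 48 s allowed, with no verdict reported.

- **Vial:** I picked it off the plate with a 25 N grip and lowered it into the reject tray until about 2 N of contact. It was released lying flat and roughly centred. The first grip was a little shallow, so I reopened and seated it 5 mm deeper before lifting.
- **Knob:** I pulled it straight out along its axis. The tool travelled 11.5 mm and the axial force fell to about zero, then I let go and backed off. Both cameras show the head about 11 mm higher than before, so it stayed out.
- **Bystanders and contact:** The final pictures show the bottle, jar, standing vial and suction head where they stood. The gripper was open and touching nothing.
- **Checks that disagreed:** One depth check on the vial in the tray was spoiled by the arm being in view, so its placement is confirmed from the pictures only. There was also a sideways force of about 5 N on the knob while gripped, which vanished on release.

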